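# Clear the balance and weigh in the grinding balls

### The arm

A 6-joint arm with a two-finger parallel gripper is mounted at the origin on the work surface. World frame = base frame: x ahead of the robot, y to its left, z up, the work surface at z = 0. Lengths are in mm, angles in rad, forces in N, time in s.
With the tool pointing down it reaches from about 325 to 875 mm from the base axis. Payload 4.4 kg.
Tool frame: the origin (TCP) lies on the centre line of the jaws, within the pads' length; the fingertips stand ahead of it and the grasp point (between the pads) lies 6 mm ahead of it (ctrl.tcp_to_tips is the z of the fingertips in the tool frame, in mm); z points along the fingers, y is the line along which they close (so a half turn about z gives the same grasp; the last joint's range is limited). The gripper opens to 85 mm and grips with 20 to 120 N. Pads are 22 mm wide; open, the fingers measure 114 mm over their backs; the gripper's body (76 mm by 85 mm) begins 54 mm behind the grasp point. The pads swing forward as they close: fully open they stand 13 mm farther back than shut.
Start: joints at [-1.343, 0.207, 1.542, -0, 1.393, -0.15], TCP at [212.626, -534.245, 231.382] pointing down, gripper open.
Joint ranges: [-2.73, 2.73], [-0.86, 2.22], [0.23, 2.46], [-1.11, 4.25], [0.08, 2.63], [-2.82, 2.82]. Speed limits (rad/s): [2.79, 2.79, 3.14, 3.14, 3.14, 3.14].

### API

Orientations are given as a 3x3 rotation matrix whose columns are the frame's x, y, z axes.
In Python, from plant import ctrl, sensors, optics gives the robot as it stands. Calls block until the motion is done:
- ctrl.move_ptp(position, orientation): joint-space move of the TCP to a pose.
- ctrl.move_l(position, rot=None, vel=150, threshold=None): straight line of the TCP; rot=None keeps the orientation; vel is the mean speed in mm/s. With threshold (N) it stops when the force on the tool has changed by that much, and returns True; else False.
- ctrl.set_joints(angles): joint-space move.
- ctrl.gripper_to(opening, force=None): finger opening in mm; force is the grip in N (None keeps the last); returns when the fingers have stopped.
- ctrl.hold(seconds).
- ctrl.solve_ik(position, orientation): joint angles nearest the present ones, or None.
- sensors.read_state(): the state.
- optics.grab_frame(name): name is "scene" or "top" or "wrist"; returns (picture, depth): 400x640x3 uint8, red, green, blue; 400x640 float32, mm along the optical axis (not along the pixel's ray), 0 where there is no reading.
- optics.camera_params(name): a dict with "mtx" (3x3 intrinsics, pixels), "R" (3x3) and "t" (3): a world point X has camera coordinates R X + t; the wrist camera has in their place "T_tool_cam" (4x4, takes a point from camera to tool coordinates, whose origin is the TCP and whose axes are the flange's). Camera axes: x right, y down, z forward; pixel columns grow to the right and rows downward; lengths in mm; the calibration is good to about 2 mm. A picture is of the moment at which its call begins: read the wrist's pose just before it. camera_params takes no time and is no camera call.
A pose or a line that the arm cannot do raises ctrl.MotionError and nothing moves.
- ctrl.finish_job(): hands the job in; it is judged then, once.
The state is a dict: "t": time; "q": joint angles; "qvel": joint speeds; "tau": joint torques, N m; "eef_pos": TCP position; "eef_rot": TCP orientation; "force": force on the tool from outside, world axes, zero at the start; "wrist_torque": the same for the moment, N m; "grip_width": finger opening in mm; "grasp_force": force on a finger pad.
Only numpy, scipy, OpenCV 4.12 (cv2) and the standard library are available. Lean on these libraries where they do the work, as an engineer would, in place of code of your own. Each camera call takes 0.05 s, during which the arm holds its last target. There are 200 camera calls.

### The job

Slide the balance's clear roof door all the way open, take every brass calibration weight off the pan and stand it upright in a compartment of the wooden case. Then set the empty weighing dish down flat on the pan, about in the middle, let go of it, and pour all the ceramic balls from the orange cup into it there. Stand the empty cup back upright on its round mat, slide the roof door fully shut, and leave the bottle and the jar where they are.

Things in the scene. Friction and masses are not known exactly. Their poses are not given: they have to be found in the camera images.
- shield_door (a joint): the see-through, blue-framed roof door of the balance's draft shield, 200 x 200 x 8 mm, sliding level on two rails along the balance's +y (away over the white housing, to the robot's left). Value in m: 0 shut over the chamber, 0.2 fully open; it may start up to 0.03 ajar. It needs about 2 N to move, more if moved fast, and stays where it is left
- door_grip (a point): on the door's blue upright handle, a fin 60 mm long (along the balance's x), 12 mm thick (along the balance's y) and 38 mm high, in the middle of the door's top face; this point lies 36 mm above the door's underside, 28 mm above its upper face and 10 mm below the fin's top (about 163 mm above the bench), and moves with the door
- balance: precision balance, fixed: weighing chamber with a white housing (200 x 198 mm, 123 mm high) joined on its +y side (robot's left). Origin at bench height under the chamber's centre; x away from the robot, y along the door's travel. Chamber 200 x 200 mm outside, 190 x 190 mm inside; clear walls whose tops are 125 mm above the bench; the door's upper face is 135 mm above the bench
- pan_centre (a point): centre of the square steel weighing pan (180 x 180 mm, fixed, fills the chamber floor) on its upper face, 45 mm above the bench; axes as the balance's
- case: low open wooden case for the weights, fixed on the bench to the right of the balance, 224 (x) x 96 (y) x 36 mm high, walls 4 mm, two dividers as high as the walls making three compartments in a row along its x, each about 69 x 88 mm with its floor 4 mm above the bench. Origin: centre of its underside
- case_slot0 (a point): centre of the nearest compartment of the case, 4 mm above the bench, on its floor
- case_slot1 (a point): centre of the middle compartment of the case, 4 mm above the bench, on its floor
- case_slot2 (a point): centre of the farthest compartment of the case, 4 mm above the bench, on its floor
- weight_a: brass calibration weight, 0.45 kg, 76 mm high: a cylinder 44 mm across and 40 mm high, then a neck 18 mm across up to 56 mm, then a knob 24 mm across from 58 to 76 mm, to be held firmly by the knob, or it swings. Origin: centre of its underside, z up its axis. One to three of the three are there at the start, standing on the pan
- weight_b: brass calibration weight, 0.45 kg, 76 mm high: a cylinder 44 mm across and 40 mm high, then a neck 18 mm across up to 56 mm, then a knob 24 mm across from 58 to 76 mm, to be held firmly by the knob, or it swings. Origin: centre of its underside, z up its axis. One to three of the three are there at the start, standing on the pan
- weight_c: brass calibration weight, 0.45 kg, 76 mm high: a cylinder 44 mm across and 40 mm high, then a neck 18 mm across up to 56 mm, then a knob 24 mm across from 58 to 76 mm, to be held firmly by the knob, or it swings. Origin: centre of its underside, z up its axis. One to three of the three are there at the start, standing on the pan
- dish: aluminium weighing dish, square, 100 x 100 x 40 mm high, walls and floor 4 mm, about 0.15 kg, open at the top, with an upright black tab on the outside of its -x side to hold it by: the tab is 10 mm thick (x), 30 mm wide (y), centred at x = -55 mm, and reaches 76 mm above the dish's underside. Origin: centre of its underside. Starts empty on the bench
- cup: orange plastic cup, 85 mm high, 64 mm across at the foot and 68 mm at the rim, wall 3 mm, floor 5 mm, about 80 g, holding the balls. Origin: centre of its underside, z up its axis
- mat: round black rubber mat, 100 mm across and 4 mm thick, fixed on the bench, on which the cup stands. Origin: centre of its underside
- ball_1: white ceramic grinding ball, 18 mm across, 15 g; origin at its centre. Three to six of the six are there at the start, all in the cup; balls roll freely
- ball_2: white ceramic grinding ball, 18 mm across, 15 g; origin at its centre. Three to six of the six are there at the start, all in the cup; balls roll freely
- ball_3: white ceramic grinding ball, 18 mm across, 15 g; origin at its centre. Three to six of the six are there at the start, all in the cup; balls roll freely
- ball_4: white ceramic grinding ball, 18 mm across, 15 g; origin at its centre. Three to six of the six are there at the start, all in the cup; balls roll freely
- ball_5: white ceramic grinding ball, 18 mm across, 15 g; origin at its centre. Three to six of the six are there at the start, all in the cup; balls roll freely
- ball_6: white ceramic grinding ball, 18 mm across, 15 g; origin at its centre. Three to six of the six are there at the start, all in the cup; balls roll freely
- bottle: amber bottle, 66 mm across, 150 mm high, a bystander beyond the case; origin: centre of its underside
- jar: white jar, 64 mm across, 90 mm high, a bystander; origin: centre of its underside
Things that resemble listed ones, but are neither listed nor needed, are in the scene too. Leave any green or pink look-alike of the dish alone.

How it is judged:
By the outcome, as a careful person would: the job done as asked, in the order asked, and still so for the second after the job is handed in, with the robot touching nothing.
Of weight_a, weight_b, weight_c only 1 to 3 are there at a start; the rules pass over those that are not, and their reading is None.
Of ball_1, ball_2, ball_3, ball_4, ball_5, ball_6 only 3 to 6 are there at a start; the rules pass over those that are not, and their reading is None.
At some moment in a run one of weight_a, weight_b, weight_c, dish may be knocked a few centimetres aside while the robot is not near it.
It also fails if it takes over 210 s, if anything falls off the work surface, if the arm or the gripper's body presses on something with over 40 N, if the wrist force passes 120 N, or if a joint passes its speed limit or range.

## Working session

There is one attempt and no reset: what is moved stays moved. The work goes in short steps, each a Python script; the robot and the scene stay as the last script left them, time stands still between calls to the robot, and variables do not carry over. Pictures are saved under pics/ and viewed, at most 14 in all, crops included, and the job is handed in when it is done.

```bash
ls; mkdir -p pics; python3 - <<'E'
from plant import ctrl,sensors,optics
import cv2,numpy as np
for n in ("scene","top"):
    im,d=optics.grab_frame(n); cv2.imwrite(f"pics/{n}0.png",im[:,:,::-1]); np.savez(f"pics/{n}0.npz",im=im,d=d)
    p=optics.camera_params(n); print(n,p, (d>0).mean())
print(optics.camera_params("wrist"),ctrl.tcp_to_tips,sensors.read_state()["t"])
E
```

```text
pics
scene {'mtx': array([[485.98097711,   0.        , 314.81858401],
       [  0.        , 485.98097711, 197.89582035],
       [  0.        ,   0.        ,   1.        ]]), 'R': array([[ 0.68737593,  0.72627342,  0.00642243],
       [ 0.56632567, -0.53041626, -0.63081996],
       [-0.45474121,  0.43724765, -0.77590265]]), 't': array([-272.66054172, -297.52432294, 1539.32443571])} 0.99591796875
top {'mtx': array([[445.07931215,   0.        , 317.93013085],
       [  0.        , 445.07931215, 202.56505876],
       [  0.        ,   0.        ,   1.        ]]), 'R': array([[ 0.02643875, -0.99945961,  0.01953164],
       [-0.98214138, -0.02961156, -0.18579952],
       [ 0.18627747, -0.01427053, -0.98239353]]), 't': array([-159.22517307,  547.21751115, 1251.67708528])} 0.99582421875
{'mtx': array([[294.59806863,   0.        , 312.84699701],
       [  0.        , 294.59806863, 201.70941103],
       [  0.        ,   0.        ,   1.        ]]), 'T_tool_cam': array([[ 4.55270795e-04, -9.61115628e-01, -2.76145870e-01,
         7.03756838e+01],
       [ 9.99999657e-01,  2.46659140e-04,  7.90171818e-04,
        -1.08744727e+00],
       [-6.91332581e-04, -2.76146135e-01,  9.61115411e-01,
        -1.42399114e+02],
       [ 0.00000000e+00,  0.00000000e+00,  0.00000000e+00,
         1.00000000e+00]])} 25.0 0.1
```

View pics/scene0.png

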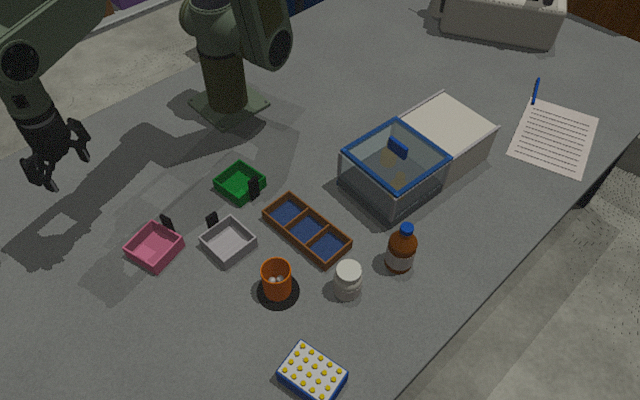

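View pics/top0.png

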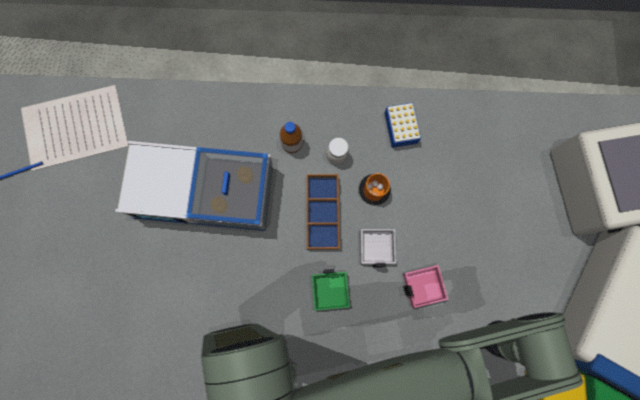

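Scene picture: the wanted grey-white dish is at (228,240) with its black tab at (212,219). The green look-alike is at (240,182) and the pink one at (154,246). Cup with balls is at (276,280), case (306,229), door fin (398,147), jar (348,280), bottle (400,250).
Top picture: dish (378,247) with tab (379,265), green (332,292), pink (425,286), cup (376,187), case (323,212), fin (226,183). Two brassy spots, (246,175) and (219,203), show through the door and are probably weights. The yellow-dotted box (403,125) is a distractor.

```bash
cat > h.py <<'E'
import numpy as np, cv2
from plant import ctrl,sensors,optics
def cam(n):
    p=optics.camera_params(n)
    if n=="wrist":
        s=sensors.read_state(); T=np.eye(4);T[:3,:3]=s["eef_rot"];T[:3,3]=s["eef_pos"]
        T=np.linalg.inv(T@p["T_tool_cam"]); return p["mtx"],T[:3,:3],T[:3,3]
    return p["mtx"],p["R"],p["t"]
def ray(c,uv):
    K,R,t=c; o=-R.T@t; d=R.T@np.linalg.inv(K)@np.array([uv[0],uv[1],1.]); return o,d
def onz(c,uv,z):
    o,d=ray(c,uv); return o+d*(z-o[2])/d[2]
def tri(*obs):   # obs = (cam,uv)... least-squares point, rms distance to rays
    A=np.zeros((3,3));b=np.zeros(3);L=[]
    for c,uv in obs:
        o,d=ray(c,uv); d=d/np.linalg.norm(d); P=np.eye(3)-np.outer(d,d); A+=P;b+=P@o;L.append((P,o))
    X=np.linalg.solve(A,b); return X,np.sqrt(np.mean([np.sum((P@(X-o))**2) for P,o in L]))
def proj(c,X):
    K,R,t=c; v=K@(R@np.asarray(X,float)+t); return v[:2]/v[2]
def cloud(c,d):
    K,R,t=c; v,u=np.indices(d.shape); P=np.stack([(u-K[0,2])/K[0,0]*d,(v-K[1,2])/K[1,1]*d,d],-1); return (P-t)@R
def snap(n,name=None):
    c=cam(n); im,d=optics.grab_frame(n)
    if name: cv2.imwrite(f"pics/{name}.png",im[:,:,::-1])
    return c,im,d
def hsv(im): return cv2.cvtColor(im,cv2.COLOR_RGB2HSV)
def blobs(m,amin=20):
    n,l,s,ce=cv2.connectedComponentsWithStats(m.astype(np.uint8)); return sorted([(s[i,4],ce[i],l==i) for i in range(1,n) if s[i,4]>=amin],key=lambda b:-b[0])
E
python3 - <<'E'
from h import *
np.set_printoptions(precision=1,suppress=True)
for n in("scene","top"):
    z=np.load(f"pics/{n}0.npz"); im,d=z["im"],z["d"]; c=cam(n); H=hsv(im); W=cloud(c,d); h,s,v=[H[...,i].astype(int) for i in range(3)]
    print(n)
    ms=dict(blue=(h>100)&(h<120)&(s>140),orange=(h>3)&(h<18)&(s>170)&(v>90),brown=(h>4)&(h<20)&(s>80)&(s<190)&(v<150)&(v>50),black=(v<40),white=(v>125)&(s<60))
    for k,m in ms.items():
        for a,ce,l in blobs(m,25)[:9]:
            w=W[l]; r=cv2.minAreaRect(np.argwhere(l)[:,::-1].astype(np.float32))
            print(k,a,ce,"med",np.median(w,0),"lo",np.percentile(w,3,axis=0),"hi",np.percentile(w,97,axis=0))
E
```

```text
scene
blue 972 [395.8 159.5] med [605.2  73.3 138.1] lo [480.2   3.1 133.6] hi [680.8 203.8 141.6]
blue 193 [397.6 146.8] med [582.1 101.8 167.5] lo [554.2  98.1 142.8] hi [608.2 109.1 177.4]
blue 149 [406.4 228.2] med [750.3 -62.6 151.4] lo [737.8 -74.2 140. ] hi [762.  -47.6 154.5]
blue 110 [339.1 386.9] med [ 865.8 -379.    45. ] lo [ 859.9 -408.1    8.3] hi [ 871.3 -351.2   52.5]
blue 106 [296.  386.5] med [ 810.8 -442.    50.4] lo [ 766.2 -451.6   36.8] hi [ 849.8 -433.6   54.2]
blue 70 [535.4  90.3] med [634.9 755.4  13.6] lo [609.8 700.    6.8] hi [659.1 819.5  18.1]
blue 53 [309.8   3.1] med [-755.1 1051.  -358. ] lo [-804.7 1039.6 -406.9] hi [-672.6 1058.3 -318.1]
blue 43 [290.9   5.1] med [-903.9 1048.2 -436.5] lo [-938.9 -198.4 -471.7] hi [ 554.2 1058.8  640.5]
orange 300 [274.8 273.7] med [ 592.5 -315.9   80.2] lo [ 572.9 -348.4   15.5] hi [ 637.4 -286.1   92.7]
orange 32 [414.2 240.1] med [767.8 -46.7 107.3] lo [760.5 -53.8  98.5] hi [776.  -35.6 116.1]
brown 1425 [307.  229.8] med [ 545.1 -163.7   26.4] lo [ 422.1 -210.5    5.2] hi [ 644.5 -111.8   40.1]
brown 317 [400.
[... 4486 characters left out ...]
 [ 455.8 -838.8  163.9]
white 677 [386.4 337.4] med [ 169.  -354.8   -0. ] lo [ 132.5 -390.8   -5. ] hi [ 214.1 -304.7    5.6]
white 474 [237.7 365. ] med [216.  -44.  781.5] lo [202.  -54.7 779.5] hi [229.3 -31.8 783.6]
white 395 [550.8 353. ] med [ 213.6 -522.4  583.8] lo [ 179.  -532.5  580.2] hi [ 244.  -510.7  587. ]
white 295 [242.7 390.2] med [188.  -51.5 781.5] lo [178.4 -61.1 779.5] hi [197.8 -40.8 783.3]
white 280 [293.6 323.4] med [201.7 -84.4  -0.1] lo [ 175.5 -104.3   -5.7] hi [237.8 -59.8   5.3]
white 160 [235.  157.6] med [656.4  91.8 135. ] lo [648.6  22.2 130.5] hi [663.8 161.4 138.9]
white 140 [12.  93.1] med [880.1 828.4  -0. ] lo [839.2 794.4  -5.6] hi [926.6 866.1   4.7]
```

```bash
python3 - <<'E'
import cv2,numpy as np
a=cv2.imread("pics/top0.png")[120:300,110:460]; b=cv2.imread("pics/scene0.png")[80:310,190:510]
a=cv2.resize(a,(800,411),interpolation=cv2.INTER_CUBIC); cv2.imwrite("pics/ca.png",a)
E
```

```text
(no output)
```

View pics/ca.png

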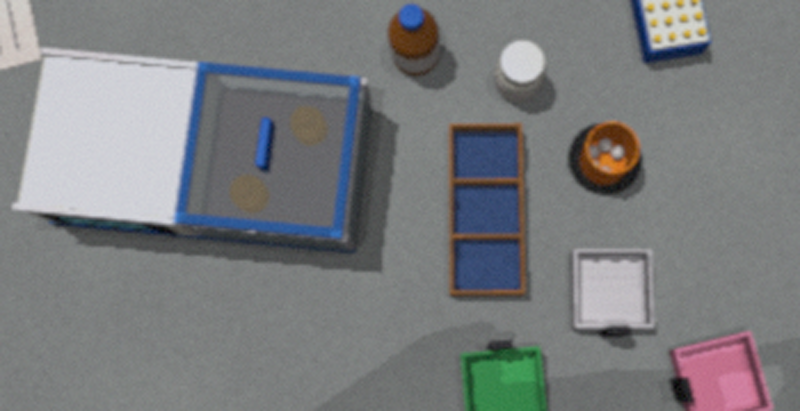

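The crop confirms the choices. The dish is the grey-white square at crop (613,290), beside the green (503,390) and pink (720,370) look-alikes. Two brass weights show under the door at crop (310,123) and (249,193), the fin is at (263,143), the cup at (610,150) and the case at (487,210).

```bash
python3 - <<'E'
from h import *
np.set_printoptions(precision=1,suppress=True)
rectw=lambda c,l,z:cv2.minAreaRect(np.array([onz(c,p[::-1],z)[:2] for p in np.argwhere(l)],np.float32))
F={}
for n in("scene","top"):
    z=np.load(f"pics/{n}0.npz"); im,d=z["im"],z["d"]; c=cam(n); W=cloud(c,d); h,s,v=[hsv(im)[...,i].astype(int) for i in range(3)]
    near=lambda lo,hi:np.all((W>lo)&(W<hi),-1)
    B=near([430,-40,-20],[730,450,200])
    fin=blobs((h>100)&(h<120)&(s>120)&B&(W[...,2]>143),20)[0]
    frame=(h>98)&(h<122)&(s>110)&B&(abs(W[...,2]-136)<7)
    house=(v>120)&(s<60)&near([430,195,112],[730,450,136])
    case=(h>4)&(h<22)&(s>80)&near([400,-240,24],[680,-90,48])
    dish=(s<60)&near([360,-390,33],[500,-260,50])&(v>80)
    tab=(v<60)&near([330,-370,52],[400,-270,90])
    cupr=(h>3)&(h<20)&(s>120)&near([540,-390,76],[670,-250,95])
    print(n)
    for k,m,zz in(("fin",fin[2],173),("frame",frame,135),("house",house,123),("case",case,36),("dish",dish,40),("tab",tab,76),("cup",cupr,85)):
        bl=blobs(m,5); 
        if not bl: print(k,"none");continue
        l=m if k in("frame","case","dish","cup") else bl[0][2]
        r=rectw(c,l,zz); print(k,l.sum(),"rect c",np.array(r[0]),"size",np.array(r[1]),"ang",round(r[2],1),"zmed",np.median(W[l][:,2]))
        uv=np.argwhere(l)[:,::-1]; F[n,k]=(c,uv.mean(0))
        if k in("cup",):
            q=cv2.convexHull(uv.astype(np.float32)); P=np.array([onz(c,p[0],85)[:2] for p in q],np.float32); print("  circ",cv2.minEnclosingCircle(P))
        if k in("frame","house","case","dish"):   # box corners px for triangulation
            F[n,k+"box"]=(c,[proj(c,[*p,zz]) for p in cv2.boxPoints(r)],cv2.boxPoints(r))
for k in("fin","tab","cup","house","dish","case","frame"):
    if("scene",k)in F and("top",k)in F: print(k,*tri(F["scene",k],F["top",k]))
for k in("frame","house","case","dish"):
    a,b=F["scene",k+"box"],F["top",k+"box"]
    for i in range(4):
        j=np.argmin(np.linalg.norm(b[2]-a[2][i],axis=1)); print(k,*tri((a[0],a[1][i]),(b[0],b[1][j])))
E
```

```text
scene
fin 235 rect c [585.9  93.1] size [37.1 73.5] ang 86.4 zmed 164.63593307052557
frame 1171 rect c [578.7 105.6] size [204.3 201.8] ang 86.1 zmed 137.92807711447458
house 3374 rect c [588.2 311.3] size [195.6 204.5] ang 86.1 zmed 125.6621139869645
case 962 rect c [ 534.4 -162.6] size [228.9 103.5] ang 2.1 zmed 33.83776745118988
dish 341 rect c [ 430.6 -325. ] size [103.1 102. ] ang 1.7 zmed 41.23310881922546
tab 108 rect c [ 384.7 -330.7] size [34.7 26.2] ang 89.4 zmed 68.66463688153105
cup 293 rect c [ 604.8 -317.5] size [65.7 73. ] ang 48.4 zmed 86.87911625929966
  circ ((605.5466918945312, -315.7288513183594), 37.648529052734375)
top
fin 120 rect c [575.9 106.5] size [15.3 57.8] ang 86.7 zmed 170.6021339342891
frame 1090 rect c [578.4 108.2] size [198.  200.8] ang 86.2 zmed 135.74223818054725
house 4902 rect c [592.  308.5] size [196.1 205.3] ang 86.3 zmed 123.20528516981838
case 319 rect c [ 531.4 -158.2] size [222.3  91.9] ang 1.8 zmed 34.39694913334471
dish 224 rect c [ 430.7 -320.7] size [ 99.1 100.9] ang 1.7 zmed 39.52145910034335
tab 33 rect c [ 373.8 -321.1] size [ 5.6 
[... 532 characters left out ...]
41686558478
frame [671.8   1.6 131.1] 2.04336494196401
frame [685.7 201.  134.2] 0.5027887724090182
frame [484.9 213.8 135.2] 0.3204780963349594
house [482.6 215.9 127.7] 0.07155018950060936
house [686.1 202.2 128.4] 0.4850401906714536
house [698.9 397.3 127.6] 0.5397468763763787
house [495.2 411.1 126.9] 0.017898049857389246
case [ 418.8 -115.7   37.1] 0.014866174112354946
case [ 419.8 -211.8   29.1] 4.506501537380995
case [ 646.2 -202.9   22.9] 1.8169037953341507
case [ 643.8 -106.7   31.9] 2.5619164725279044
dish [ 378.6 -273.5   39.6] 2.169468780037271
dish [ 381.4 -375.    38.9] 2.621781700666494
dish [ 481.6 -371.9   35. ] 1.49576868306963
dish [ 478.8 -270.1   35.8] 0.9921399861088989
```

```bash
cat >> h.py <<'E'
def down(psi):   # tool pointing down, tool x at world yaw psi (rad)
    c,s=np.cos(psi),np.sin(psi); return np.array([[c,s,0],[s,-c,0],[0,0,-1.]])
YB=np.radians(-3.8); UX=np.array([np.cos(YB),np.sin(YB),0]); UY=np.array([-np.sin(YB),np.cos(YB),0])
CH=np.array([577.,111.,0])   # chamber centre at bench height
def st(): s=sensors.read_state(); return f"t {s['t']:.1f} p {np.round(s['eef_pos'],1)} F {np.round(s['force'],1)} w {s['grip_width']:.1f} g {s['grasp_force']:.1f}"
E
python3 - <<'E'
from h import *
fin=np.array([577.,107.,0]); R=down(YB)
ctrl.gripper_to(50)
ctrl.move_ptp(fin+[0,0,290],R); print(sensors.read_state()["q"])
c,im,d=snap("wrist","w1")
ctrl.move_l(fin+[0,0,169],vel=80,threshold=15); print(st())
ctrl.gripper_to(5,40); print(st())
hit=ctrl.move_l(fin+[0,0,169]+UY*204,vel=50,threshold=14); print(hit,st())
snap("top","t1")
E
```

```text
[ 3.46282112e-02  1.93148553e-01  1.43676703e+00 -2.96875716e-04
  1.51185418e+00  1.67297404e+00]
t 4.9 p [577.5 107.  169.7] F [0.5 0.6 0.2] w 50.3 g 0.0
t 5.3 p [577.2 107.1 169.4] F [-0.8 -0.   1.9] w 9.7 g 39.9
True t 8.9 p [590.1 302.4 169.4] F [-0.4 -1.   3.1] w 10.2 g 40.1
```

```bash
python3 - <<'E'
from h import *
hit=ctrl.move_l(sensors.read_state()["eef_pos"]+UY*8,vel=30,threshold=20); print(hit,st())
ctrl.gripper_to(40); e=sensors.read_state()["eef_pos"]; ctrl.move_l(e+[0,0,90],vel=200)
ctrl.move_ptp([500,95,420],down(YB))
for n in("top","wrist"): 
    c,im,d=snap(n,n+"2"); np.savez(f"pics/{n}2.npz",im=im,d=d,K=c[0],R=c[1],t=c[2])
print(st())
a=cv2.imread("pics/top2.png")[110:240,100:300]; b=cv2.imread("pics/wrist2.png")
cv2.imwrite("pics/v2.png",np.vstack([cv2.resize(a,(400,260)),cv2.resize(b,(400,250))]))
E
```

```text
True t 9.2 p [590.1 302.4 169.4] F [-1.5 -1.1  4. ] w 10.3 g 40.3
t 11.4 p [500.   95.8 418. ] F [ 0.6 -0.5 -0.2] w 40.1 g 0.0
```

View pics/v2.png

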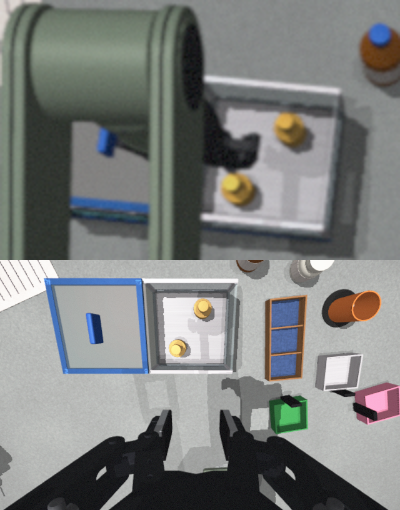

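Top view (upper part) and wrist view (lower part): the door is over the housing and two weights stand on the pan. In wrist half-size coordinates they are at (203,308) and (178,348). I'll now measure the chamber, the door and the knobs.

```bash
python3 - <<'E'
from h import *
np.set_printoptions(precision=1,suppress=True)
F={}
for n in("wrist","top"):
    z=np.load(f"pics/{n}2.npz"); im,d=z["im"],z["d"]; c=(z["K"],z["R"],z["t"]); W=cloud(c,d); h,s,v=[hsv(im)[...,i].astype(int) for i in range(3)]
    near=lambda lo,hi:np.all((W>lo)&(W<hi),-1); print(n)
    kn=(h>10)&(h<35)&(s>80)&near([470,0,98],[690,215,135])
    F[n]=[(c,b[1]) for b in blobs(kn,8)]
    for b in blobs(kn,8): print("knob",b[0],b[1],"ray@121",onz(c,b[1],121),"depth med",np.median(W[b[2]],0))
    if n=="wrist":
        rect=lambda m,zz:cv2.minAreaRect(np.array([onz(c,p[::-1],zz)[:2] for p in np.argwhere(m)],np.float32))
        print("door",rect((h>98)&(h<122)&(s>110)&near([430,150,128],[730,450,143]),135))
        wall=near([440,-30,119],[720,260,130])&(s<70)
        for b in blobs(wall,50)[:3]: print("wall",b[0],b[1],rect(b[2],125),np.median(W[b[2]],0))
        pan=near([440,-30,38],[720,260,50])&(s<70)
        b=blobs(pan,50)[0]; print("pan",rect(b[2],45),np.median(W[b[2]],0))
        fin=blobs((h>98)&(h<122)&(s>110)&near([430,200,165],[730,450,182]),20)[0]; print("fin",rect(fin[2],173))
        np.savetxt("pics/dummy",[0])
for a in F["wrist"]:
    for b in F["top"]:
        X,e=tri(a,b)
        if e<6: print("tri",X,e)
E
```

```text
wrist
knob 267 [324.3  73.8] ray@121 [625.   72.5 121. ] depth med [625.2  72.5 120.6]
knob 224 [281.  142.7] ray@121 [535.9 141.  121. ] depth med [535.9 141.1 120.6]
door ((591.6781616210938, 302.2832946777344), (201.45864868164062, 199.16168212890625), 86.27750396728516)
wall 3145 [302.6  99.2] ((578.4346313476562, 104.33270263671875), (201.99896240234375, 203.54580688476562), 86.05248260498047) [605.9 106.1 126.1]
pan ((578.798095703125, 104.07329559326172), (192.2722930908203, 191.28138732910156), 86.27972412109375) [585.7 104.6  44.7]
fin ((591.6331176757812, 300.1134948730469), (14.264937400817871, 57.43370056152344), 86.31013488769531)
top
knob 67 [215.1 201.5] ray@121 [532.9 141.4 121. ] depth med [533.  141.6 119.9]
knob 66 [242.1 170.7] ray@121 [623.1  72.3 121. ] depth med [623.1  72.3 119.9]
tri [625.   72.7 116. ] 0.7530348836652729
tri [534.9 142.7 112. ] 0.7685586939355066
```

```bash
sed -i 's/^CH=.*/CH=np.array([577.5,103.5,0])/' h.py; cat >> h.py <<'E'
def knobs(c,im,d,lo=(470,0,98),hi=(690,215,135)):
    W=cloud(c,d); H=hsv(im).astype(int); h,s=H[...,0],H[...,1]
    m=(h>10)&(h<35)&(s>80)&np.all((W>lo)&(W<hi),-1); return [np.r_[onz(c,b[1],121)[:2],np.median(W[b[2]],0)[2]] for b in blobs(m,30)]
def case_rect(c,im,d):
    W=cloud(c,d); H=hsv(im).astype(int); h,s=H[...,0],H[...,1]
    m=(h>4)&(h<22)&(s>70)&np.all((W>(400,-240,24))&(W<(680,-90,48)),-1)
    return cv2.minAreaRect(np.array([onz(c,p[::-1],36)[:2] for p in np.argwhere(m)],np.float32))
E
cat > wt.py <<'E'
from h import *
def slot(i): a=np.radians(1.9); return np.array([532.7,-160,0])+(i-1)*72.7*np.array([np.cos(a),np.sin(a),0])
def do(i):
    ctrl.move_ptp([500,95,330],down(YB)) if i is None else None
    c,im,d=snap("wrist"); k=knobs(c,im,d); print("knobs",k); 
    return k
def carry(p,i):
    R=down(YB); P=np.array([p[0],p[1],0])
    ctrl.gripper_to(50); ctrl.move_ptp(P+[0,0,200],R); ctrl.move_l(P+[0,0,118],vel=80,threshold=12); print(st())
    ctrl.gripper_to(10,90); print("grip",st())
    ctrl.move_l(P+[0,0,235],vel=100); print("up",st())
    S=slot(i); ctrl.move_l(S+[0,0,235],vel=180); ctrl.move_l(S+[0,0,95],vel=120); 
    hit=ctrl.move_l(S+[0,0,74],vel=25,threshold=6); print("down",hit,st())
    ctrl.gripper_to(50); ctrl.move_l(S+[0,0,235],vel=200)
E
python3 - <<'E'
from wt import *
z=np.load("pics/wrist2.npz"); print(case_rect((z["K"],z["R"],z["t"]),z["im"],z["d"]))
k=do(0); p=min(k,key=lambda q:q[1]); carry(p-[1,0,0],1)
snap("scene","s3")
E
```

```text
((532.5407104492188, -155.751708984375), (223.68637084960938, 101.03004455566406), 2.081516981124878)
knobs [array([625.08714446,  72.44506932, 120.72783162]), array([535.76411321, 141.05015678, 120.57822107])]
t 13.9 p [624.8  72.4 118.8] F [-0.3  0.4 -0.7] w 50.1 g 0.0
grip t 14.3 p [624.9  72.1 119.3] F [-0.9 -1.7  4.7] w 16.1 g 88.2
up t 15.7 p [623.4  72.5 233.7] F [-0.9 -0.2 -4.7] w 16.2 g 88.3
down True t 19.2 p [ 532.4 -160.3   78.2] F [-0.4 -0.2  5.9] w 16.3 g 90.9
```

```bash
python3 - <<'E'
from wt import *
ctrl.move_ptp([500,95,330],down(YB))
k=do(0)
if len(k)==1: carry(k[0]-[1,0,0],0)
ctrl.move_ptp([450,-60,380],down(YB)); c,im,d=snap("wrist","w4"); np.savez("pics/w4.npz",im=im,d=d,K=c[0],R=c[1],t=c[2])
print(knobs(c,im,d),knobs(c,im,d,(400,-240,60),(690,-90,100)))
snap("scene","s4")
E
python3 -c "
import cv2,numpy as np
a=cv2.imread('pics/s4.png')[90:310,190:510];b=cv2.imread('pics/w4.png');cv2.imwrite('pics/v4.png',np.hstack([cv2.resize(a,(400,275)),cv2.resize(b,(440,275))])[:,:800])"
```

```text
knobs [array([535.89920288, 140.68399394, 120.59306636])]
t 23.7 p [535.5 140.8 118.7] F [-0.4 -1.   0.2] w 50.3 g 0.0
grip t 24.2 p [535.5 140.6 119.2] F [-1.1 -0.9  5.4] w 16.1 g 88.1
up t 25.5 p [534.2 140.6 233.9] F [ 0.5 -1.  -4.6] w 16.0 g 88.3
down True t 29.3 p [ 459.7 -162.2   78.2] F [-0.2  0.4  4.5] w 15.7 g 91.0
[] [array([ 542.07126316, -155.39829201,   79.57347696]), array([ 466.18918889, -150.10501648,   79.60950491])]
```

View pics/v4.png

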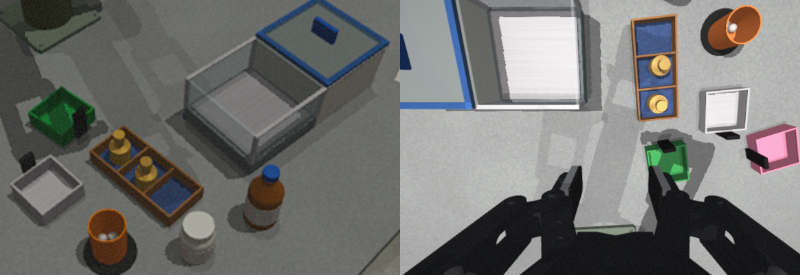

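Both views: two weights stand upright in the near and middle compartments (left picture 120,148 and 146,172) and the pan is empty. Dish, cup and bystanders haven't moved. Next is the dish.

```bash
cat >> h.py <<'E'
def dish_meas(c,im,d,base=0,lo=(330,-420),hi=(530,-230)):
    W=cloud(c,d); H=hsv(im).astype(int); s,v=H[...,1],H[...,2]
    box=lambda z0,z1:np.all((W>(*lo,base+z0))&(W<(*hi,base+z1)),-1)
    rim=blobs((s<60)&(v>70)&box(33,48),30); tab=blobs((v<60)&box(55,90),10)
    r=cv2.minAreaRect(np.array([onz(c,p[::-1],base+40)[:2] for b in rim[:4] for p in np.argwhere(b[2])],np.float32)) if rim else None
    top=tab and blobs(tab[0][2]&(W[...,2]>base+70),5)
    return r,tab and (np.median(W[tab[0][2]],0),tab[0][1]),top and (cv2.minAreaRect(np.array([onz(c,p[::-1],base+76)[:2] for p in np.argwhere(top[0][2])],np.float32)),np.median(W[top[0][2]],0),top[0][1])
E
python3 - <<'E'
from h import *
np.set_printoptions(precision=1,suppress=True)
obs=[]
for P in([430,-400,330],[400,-300,300]):
    ctrl.move_ptp(P,down(np.pi/2)); c,im,d=snap("wrist",f"w5_{P[0]}"); m=dish_meas(c,im,d); print(m[0],m[2]); obs.append((c,m[2][2]))
print(tri(*obs),st())
c,im,d=snap("top"); print(dish_meas(c,im,d))
E
```

```text
((430.5430603027344, -323.31640625), (100.37283325195312, 99.8893814086914), 1.6305569410324097) (((376.6570129394531, -324.9724426269531), (27.43834114074707, 9.036333084106445), 87.99620819091797), array([ 376.9, -324.8,   75.5]), array([271.7, 114.1]))
((430.7044372558594, -322.8956298828125), (100.15771484375, 100.6854248046875), 1.613848328590393) (((376.7164611816406, -323.57269287109375), (8.755586624145508, 29.559677124023438), 3.9830501079559326), array([ 376.1, -325.9,   75.8]), array([294.4, 194.7]))
(array([ 376.5, -325. ,   73.4]), np.float64(0.06434964236035845)) t 34.0 p [ 400.5 -300.1  300.8] F [ 0.4 -0.2 -0.1] w 49.9 g 0.0
(((395.0548400878906, -300.2773742675781), (28.81381607055664, 55.17970657348633), 1.5734989643096924), (array([ 373.7, -319.6,   73. ]), array([378.8, 265.1])), (((373.7627868652344, -321.1221618652344), (5.574631214141846, 25.373918533325195), 1.5660457611083984), array([ 373.9, -320.5,   75.7]), array([379.1, 264.9])))
```

View pics/w5_400.png

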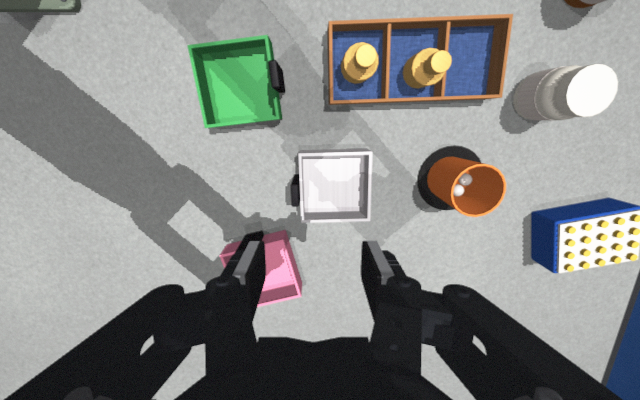

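The close-up shows the grey-white dish at (335,185) with its tab at (297,190). Green is at (237,82), pink at (262,270), and neither is in the way. I'll grip the tab and carry the dish to the pan.

```bash
python3 - <<'E'
from h import *
yd=np.radians(1.6); R=down(np.pi/2+yd); T=np.array([375.9,-324.6,0])
ctrl.gripper_to(32); ctrl.move_ptp(T+[0,0,150],R); print(ctrl.move_l(T+[0,0,71],vel=80,threshold=8),st())
ctrl.gripper_to(4,70); print("grip",st())
ctrl.move_l(T+[0,0,250],vel=120); print(st())
R2=down(np.pi/2+YB); G=CH-UX*55
ctrl.move_ptp(G+[0,0,250],R2); print(st())
c,im,d=snap("scene","s6"); c,im,d=snap("wrist","w6")
ctrl.move_l(G+[0,0,125],vel=80); hit=ctrl.move_l(G+[0,0,112],vel=20,threshold=4); print("down",hit,st())
E
```

```text
False t 36.2 p [ 376.3 -325.1   71.6] F [-0.1 -0.  -0.5] w 32.1 g 0.0
grip t 36.6 p [ 376.4 -325.1   71.9] F [-0.5  1.1  4.2] w 7.0 g 68.8
t 38.2 p [ 375.5 -324.1  249. ] F [ 0.2  0.5 -0.5] w 6.6 g 68.5
t 39.9 p [522.7 106.2 249.9] F [ 0.  -1.6 -1.1] w 7.0 g 68.5
down True t 42.2 p [522.7 107.2 116.9] F [0.  0.6 2.8] w 6.7 g 69.2
```

```bash
python3 - <<'E'
from h import *
G=sensors.read_state()["eef_pos"]
ctrl.gripper_to(24); ctrl.move_l(G+[0,0,120],vel=120); ctrl.move_ptp([500,40,340],down(YB))
c,im,d=snap("wrist","w7"); print(dish_meas(c,im,d,45,(470,0),(690,210)),st())
W=cloud(c,d); m=np.all((W>(470,-10,46))&(W<(690,220,54)),-1); b=blobs(m,50)[0]; print("dish floor z",np.median(W[b[2]],0),W[b[2]][:,2].std())
np.savez("pics/w7.npz",im=im,d=d,K=c[0],R=c[1],t=c[2])
# cup
for P,n in(([520,-300,330],"w8a"),([560,-390,360],"w8b")):
    ctrl.move_ptp(P,down(YB)); c,im,d=snap("wrist",n); np.savez(f"pics/{n}.npz",im=im,d=d,K=c[0],R=c[1],t=c[2])
E
python3 -c "
import cv2,numpy as np
a=cv2.imread('pics/w7.png');b=cv2.imread('pics/w8a.png');cv2.imwrite('pics/v7.png',np.hstack([cv2.resize(a,(400,250)),cv2.resize(b,(400,250))]))"
```

```text
(((579.3536376953125, 105.56415557861328), (194.50094604492188, 193.88714599609375), 86.26107788085938), (array([526.3182668 , 103.62620285, 118.91290833]), array([261.00862069, 158.74137931])), (((523.21630859375, 105.55722045898438), (27.311843872070312, 9.78834056854248), 86.26483154296875), array([524.32269876, 105.29710453, 119.89642273]), array([259.5308642 , 159.83950617]))) t 45.0 p [499.7  40.2 339.2] F [-0.8  0.8 -0.4] w 23.9 g 0.0
dish floor z [579.89883175 105.27040372  48.7867098 ] 0.9164672592933135
```

View pics/v7.png

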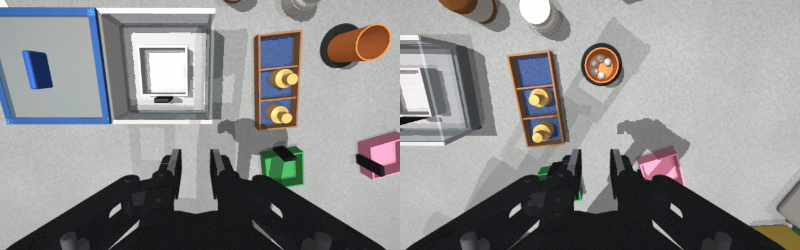

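Left picture: the dish sits flat and centred on the pan, at (165,72) with its tab at (163,100). Measured floor height is 48.8, as it should be. Right picture: the cup is at (601,64) with about four or five balls in its bottom. Next I measure the cup and search for feasible grasp and pour poses.

```bash
cat >> h.py <<'E'
def cup_rim(c,im,d):
    W=cloud(c,d); H=hsv(im).astype(int); h,s=H[...,0],H[...,1]
    m=(h>3)&(h<22)&(s>120)&np.all((W>(540,-390,78))&(W<(670,-250,95)),-1)
    return cv2.minEnclosingCircle(np.array([onz(c,p[::-1],85)[:2] for p in np.argwhere(m)],np.float32)),np.percentile(W[m][:,2],[50,95])
from scipy.spatial.transform import Rotation as Ro
def tool(yaw,p,phi):   # pointing along yaw, pitched p down, rolled phi about own axis; phi=0 has tool x up, y horizontal
    a=np.array([np.cos(p)*np.cos(yaw),np.cos(p)*np.sin(yaw),-np.sin(p)]); n=np.array([np.sin(p)*np.cos(yaw),np.sin(p)*np.sin(yaw),np.cos(p)])
    R=np.stack([n,np.cross(a,n),a],1); return R@Ro.from_euler("z",phi).as_matrix()
P0=np.radians(25); HG=55.
UT=np.array([np.cos(P0),0,-np.sin(P0)])   # cup axis in tool frame
def pour_pose(yaw,p,phi,lip):   # TCP pose putting the cup's lower lip at lip
    R=tool(yaw,p,phi); u=R@UT; dn=np.array([0,0,-1.]); w=dn-u*(dn@u); w/=np.linalg.norm(w)
    g=np.asarray(lip)-(85-HG)*u-34*w; return g-6*R[:,2],R,np.degrees(np.arccos(u[2]))
E
python3 - <<'E'
from h import *
np.set_printoptions(precision=2,suppress=True)
for n in("w8a","w8b"):
    z=np.load(f"pics/{n}.npz"); c=(z["K"],z["R"],z["t"]); print(cup_rim(c,z["im"],z["d"]))
    W=cloud(c,z["d"]); H=hsv(z["im"]); m=(H[...,2]<45)&np.all((W>(530,-390,1))&(W<(680,-230,9)),-1); b=blobs(m,40)[0]; print("mat",cv2.minEnclosingCircle(np.array([onz(c,p[::-1],4)[:2] for p in np.argwhere(b[2])],np.float32)),np.median(W[b[2]][:,2]))
print(ctrl.tcp_to_tips)
cup=np.array([604.5,-313.5,HG])
for yaw in(-25,-10,0):
    R=tool(np.radians(yaw),P0,0); q=ctrl.solve_ik(cup-6*R[:,2],R); q2=ctrl.solve_ik(cup-130*R[:,2],R); print("grasp",yaw,q,q2 is not None)
lip=CH+[0,0,112]
for yaw in(-20,0,10,30):
  for p in(0,15,25):
    for sg in(1,-1):
      r=[]
      for f in(0,60,90,110,130,150):
        x,R,t=pour_pose(np.radians(yaw),np.radians(p),np.radians(sg*f),lip); q=ctrl.solve_ik(x,R); r.append(f"{t:.0f}{'ok' if q is not None else '--'}")
      print(yaw,p,sg,r,None if q is None else q)
E
```

```text
(((604.9334716796875, -314.88189697265625), 34.06356430053711), array([88.28, 90.02]))
mat ((586.6023559570312, -338.6296691894531), 34.70496368408203) 3.82827936620027
(((604.5429077148438, -314.8056335449219), 34.14223861694336), array([88.2 , 89.91]))
mat ((593.0621948242188, -335.4000244140625), 36.49642562866211) 3.7907414372421573
25.0
grasp -25 [-0.73  0.53  2.13  2.7   0.68 -1.35] True
grasp -10 [-0.9   0.55  2.08  2.13  0.79 -1.09] True
grasp 0 [-0.98  0.58  2.    1.83  0.9  -0.97] True
-20 0 1 ['25ok', '63ok', '90ok', '108ok', '126ok', '142ok'] [0.41 0.59 2.21 3.93 1.33 0.81]
-20 0 -1 ['25ok', '63ok', '90--', '108ok', '126ok', '142ok'] [0.43 0.6  2.19 3.96 1.33 1.84]
-20 15 1 ['10ok', '57ok', '84ok', '101ok', '117ok', '130ok'] [0.39 0.34 2.23 4.1  0.92 0.57]
-20 15 -1 ['10ok', '57--', '84ok', '101ok', '117ok', '130ok'] [0.39 0.34 2.23 4.09 0.92 1.62]
-20 25 1 ['0ok', '54--', '80--', '96--', '110--', '122--'] None
-20 25 -1 ['0ok', '54--', '80ok', '96ok', '110--', '122--'] None
0 0 1 ['25ok', '63ok', '90ok', '108ok', '126ok', '142ok'] [0.05 0.57 2.37 3.19 1.37 1.04]
0 0 -1 [
[... 881 characters left out ...]
ok', '122ok'] [-0.1   0.09  2.36  2.59  0.48  1.43]
10 25 -1 ['0ok', '54ok', '80ok', '96--', '110--', '122ok'] [-0.12  0.09  2.36  2.55  0.49  2.5 ]
30 0 1 ['25ok', '63ok', '90ok', '108ok', '126ok', '142ok'] [-0.5   0.58  2.29  2.1   1.43  1.28]
30 0 -1 ['25ok', '63ok', '90--', '108--', '126ok', '142ok'] [-0.48  0.58  2.31  2.12  1.44  2.31]
30 15 1 ['10ok', '57ok', '84ok', '101ok', '117ok', '130ok'] [-0.44  0.29  2.32  1.98  1.05  1.55]
30 15 -1 ['10ok', '57ok', '84ok', '101--', '117--', '130ok'] [-0.45  0.29  2.32  1.97  1.05  2.6 ]
30 25 1 ['0ok', '54ok', '80ok', '96ok', '110ok', '122ok'] [-0.37  0.14  2.29  1.78  0.81  1.83]
30 25 -1 ['0ok', '54ok', '80ok', '96ok', '110--', '122--'] None
```

```bash
cat > clr.py <<'E'
from h import *
def pts():
    g=np.array([0,0,6.]); L=[]
    e1=np.cross(UT,[0,1,0]); e2=np.array([0,1.,0])
    for h in np.linspace(-HG,85-HG,10):
        for t in np.linspace(0,2*np.pi,24): L.append((0,g+h*UT+34*(np.cos(t)*e1+np.sin(t)*e2)))
    for sg in(1,-1):
        for y in(34,49):
            for x in(-11,11):
                for z in np.linspace(-50,25,12): L.append((1,np.array([x,sg*y,z])))
    for x in np.linspace(-43,43,6):
        for y in np.linspace(-43,43,6):
            for z in np.linspace(-48,-150,8): L.append((2,np.array([x,y,z])))
    return np.array([l[0] for l in L]),np.array([l[1] for l in L])
K,PT=pts()
def sd(p,lo,hi): # signed-ish distance to box
    d=np.maximum(np.maximum(np.array(lo)-p,p-np.array(hi)),0); return np.linalg.norm(d,axis=1)
B=dict(door=((-100,98,0),(100,300,136)),wn=((-100,-100,0),(-95,100,125)),wr=((-100,-100,0),(100,-95,125)),wf=((95,-100,0),(100,100,125)),tab=((-60,-15,45),(-50,15,121)),
 d1=((-50,-50,45),(-46,50,85)),d2=((46,-50,45),(50,50,85)),d3=((-50,-50,45),(50,-46,85)),d4=((-50,46,45),(50,50,85)))
def clear(x,R):
    w=PT@R.T+x-CH; b=np.stack([w@UX,w@UY,w[:,2]],1)
    return {n:[round(float(sd(b[K==k],*v).min()),0) for k in range(3)] for n,v in B.items()}
E
python3 - <<'E'
from clr import *
for yaw in(-10,5,20,30):
  for lz in(100,112):
    for pe in(10,20):
      worst={};ok=True
      for f in range(0,151,10):
        p=np.radians(25+(pe-25)*f/150); x,R,t=pour_pose(np.radians(yaw),p,np.radians(f),CH+UY*8+[0,0,lz+25*max(0,1-f/80)])
        if ctrl.solve_ik(x,R) is None: ok=False
        for n,v in clear(x,R).items(): worst[n]=np.minimum(worst.get(n,[99]*3),v)
      print(yaw,lz,pe,ok,round(t),{n:[int(i) for i in v] for n,v in worst.items() if min(v)<15})
E
```

```text
-10 100 10 True 134 {'door': [0, 0, 0], 'wn': [29, 2, 0], 'tab': [2, 0, 0], 'd1': [0, 3, 1], 'd2': [0, 20, 91], 'd3': [10, 1, 47], 'd4': [0, 0, 1]}
-10 100 20 True 126 {'door': [0, 0, 0], 'wn': [29, 2, 0], 'tab': [2, 0, 0], 'd1': [0, 3, 6], 'd2': [0, 23, 94], 'd3': [10, 1, 47], 'd4': [0, 0, 6]}
-10 112 10 True 134 {'door': [0, 0, 0], 'wn': [29, 2, 0], 'tab': [2, 0, 0], 'd1': [0, 13, 7], 'd2': [0, 23, 95], 'd3': [10, 5, 52], 'd4': [0, 2, 7]}
-10 112 20 True 126 {'door': [0, 0, 0], 'wn': [29, 2, 0], 'tab': [2, 0, 0], 'd1': [0, 13, 12], 'd2': [2, 26, 99], 'd3': [10, 5, 52], 'd4': [0, 0, 12]}
5 100 10 True 134 {'door': [0, 0, 0], 'wn': [27, 0, 0], 'tab': [0, 0, 0], 'd1': [0, 1, 8], 'd2': [10, 22, 93], 'd3': [26, 10, 38], 'd4': [0, 0, 11]}
5 100 20 True 126 {'door': [0, 0, 0], 'wn': [27, 0, 0], 'tab': [0, 0, 0], 'd1': [0, 1, 11], 'd2': [13, 24, 95], 'd3': [26, 10, 38], 'd4': [0, 0, 16]}
5 112 10 True 134 {'door': [0, 0, 0], 'wn': [27, 0, 0], 'tab': [0, 0, 0], 'd1': [0, 12, 14], 'd2': [12, 27, 97], 'd3': [26, 14, 43], 'd4': [0, 0, 16]}
5 112 20 True 126 {'door': [0, 0, 0], 'wn': [27, 0, 0]
[... 368 characters left out ...]
0, 0], 'd1': [0, 11, 10], 'd4': [0, 0, 27]}
20 112 20 True 126 {'door': [0, 0, 12], 'wn': [35, 0, 0], 'tab': [0, 0, 0], 'd1': [0, 11, 13], 'd4': [0, 0, 33]}
30 100 10 True 134 {'door': [0, 0, 24], 'wn': [35, 7, 0], 'wr': [59, 55, 11], 'tab': [9, 0, 0], 'd1': [0, 0, 0], 'd3': [43, 25, 8], 'd4': [0, 0, 33]}
30 100 20 True 126 {'door': [0, 0, 24], 'wn': [31, 5, 0], 'tab': [6, 0, 0], 'd1': [0, 0, 0], 'd3': [44, 24, 8], 'd4': [0, 0, 35]}
30 112 10 True 134 {'door': [0, 0, 26], 'wn': [35, 8, 0], 'tab': [9, 0, 0], 'd1': [0, 10, 5], 'd3': [51, 34, 13], 'd4': [0, 0, 37]}
30 112 20 True 126 {'door': [0, 0, 27], 'wn': [31, 8, 0], 'tab': [6, 0, 0], 'd1': [0, 11, 6], 'd3': [51, 34, 13], 'd4': [0, 0, 40]}
```

```bash
python3 - <<'E'
from clr import *
res=[]
for sg in(1,-1):
 for yaw in(-20,0,20,40,60,80):
  for lz in(105,115,125):
    for pe in(0,10,20):
     for oy in(0,15):
      worst={};ok=True; h=None
      for f in range(80,151,10):
        p=np.radians(pe); x,R,t=pour_pose(np.radians(yaw),p,sg*np.radians(f),CH+[0,0,lz]); 
        if t>128: break
        u=R@UT; hd=np.array([u[0],u[1],0]); hd/=np.linalg.norm(hd); x=x-hd*oy
        if ctrl.solve_ik(x,R) is None: ok=False
        for n,v in clear(x,R).items(): worst[n]=np.minimum(worst.get(n,[99]*3),v)
      if ok: res.append((min(min(v) for v in worst.values()),sg,yaw,lz,pe,oy,{n:[int(i) for i in v] for n,v in worst.items() if min(v)<15}))
res.sort(key=lambda r:-r[0])
for r in res[:14]: print(*r)
E
```

```text
1.0 1 20 125 20 0 {'door': [5, 45, 48], 'wn': [57, 27, 5], 'tab': [26, 1, 6], 'd4': [24, 11, 45]}
1.0 -1 -20 125 20 0 {'wn': [62, 30, 5], 'wr': [4, 43, 38], 'tab': [27, 1, 8], 'd3': [24, 11, 42]}
0.0 1 -20 105 0 0 {'door': [8, 41, 0], 'wn': [57, 48, 0], 'wf': [10, 52, 99], 'tab': [17, 16, 0], 'd1': [38, 10, 5], 'd2': [10, 4, 69], 'd4': [10, 2, 5]}
0.0 1 -20 105 0 15 {'door': [0, 31, 0], 'wn': [67, 59, 0], 'wf': [2, 42, 99], 'tab': [27, 30, 0], 'd1': [45, 19, 5], 'd2': [11, 1, 63], 'd4': [11, 0, 6]}
0.0 1 -20 105 10 0 {'door': [6, 37, 0], 'wn': [57, 45, 0], 'wf': [11, 55, 99], 'tab': [19, 15, 0], 'd1': [40, 11, 15], 'd2': [5, 12, 78], 'd4': [5, 4, 12]}
0.0 1 -20 105 10 15 {'door': [0, 28, 0], 'wn': [69, 58, 0], 'wf': [1, 48, 99], 'tab': [30, 30, 0], 'd1': [48, 17, 14], 'd2': [7, 2, 72], 'd4': [7, 0, 15]}
0.0 1 -20 105 20 0 {'door': [3, 35, 0], 'wn': [61, 47, 0], 'wf': [12, 48, 99], 'tab': [25, 16, 0], 'd2': [2, 16, 85], 'd4': [1, 5, 21]}
0.0 1 -20 105 20 15 {'door': [0, 26, 0], 'wn': [74, 56, 4], 'wf': [2, 41, 99], 'tab': [37, 30, 1], 'd2': [4, 8, 80], 'd4': [4, 0, 24]}
0.0 1 -20 115 0 0 {'door': [9, 41, 0], 'wn': [60, 48, 0], 'wf': [12, 52, 99], 'tab': [22, 16, 0], 'd2': [19, 10, 70], 'd4': [19, 9, 15]}
0.0 1 -20 115 0 15 {'door': [0, 31, 0], 'wn': [70, 59, 0], 'wf': [4, 42, 99], 'tab': [32, 31, 0], 'd2': [21, 9, 64], 'd4': [21, 9, 15]}
0.0 1 -20 115 10 0 {'door': [6, 38, 0], 'wn': [61, 47, 0], 'wf': [12, 58, 99], 'tab': [25, 15, 0], 'd2': [14, 13, 79], 'd4': [14, 13, 22]}
0.0 1 -20 115 10 15 {'door': [0, 28, 0], 'wn': [73, 60, 0], 'wf': [2, 48, 99], 'tab': [36, 30, 0], 'd2': [17, 4, 74], 'd4': [17, 7, 24]}
0.0 1 -20 115 20 0 {'door': [3, 35, 0], 'wn': [65, 47, 9], 'wf': [13, 54, 99], 'tab': [30, 16, 0], 'd2': [9, 21, 88], 'd4': [9, 11, 31]}
0.0 1 -20 125 0 0 {'door': [10, 41, 0], 'wn': [64, 50, 0], 'tab': [29, 16, 0]}
```

```bash
sed -i 's/HG=55\./HG=50./;s/^P0=.*/P0=np.radians(22); HG=50./' h.py; python3 - <<'E'
from clr import *
res=[]
for yaw in(0,10,20,30,40):
  for lz in(130,138,146):
    for pe in(12,18,24):
     for oy in(0,10):
      worst={};ok=True;tm=0
      for f in range(80,171,10):
        x,R,t=pour_pose(np.radians(yaw),np.radians(pe),np.radians(f),CH+[0,0,lz])
        if t>122: break
        tm=t
        u=R@UT; hd=np.array([u[0],u[1],0]); hd/=np.linalg.norm(hd); x=x-hd*oy
        if ctrl.solve_ik(x,R) is None: ok=False
        for n,v in clear(x,R).items(): worst[n]=np.minimum(worst.get(n,[99]*3),v)
      if ok: res.append((min(min(v) for v in worst.values()),yaw,lz,pe,oy,round(tm),{n:[int(i) for i in v] for n,v in worst.items() if min(v)<15}))
res.sort(key=lambda r:-r[0])
for r in res[:10]: print(*r)
E
```

```text
11.0 10 146 12 0 120 {'door': [11, 44, 35]}
11.0 20 146 12 0 120 {'door': [11, 44, 47], 'wn': [62, 33, 13], 'tab': [39, 12, 18]}
10.0 10 146 18 0 117 {'door': [10, 43, 37]}
10.0 10 146 24 0 120 {'door': [10, 43, 38]}
10.0 20 146 18 0 117 {'door': [10, 43, 49]}
9.0 0 146 12 0 120 {'door': [9, 47, 26]}
9.0 10 138 18 0 117 {'door': [9, 43, 34], 'tab': [36, 11, 18]}
9.0 10 138 24 0 120 {'door': [9, 41, 35], 'tab': [35, 13, 24]}
9.0 20 146 24 0 120 {'door': [9, 43, 50]}
9.0 30 146 12 0 120 {'door': [9, 45, 61], 'wn': [49, 31, 11], 'tab': [35, 9, 18]}
```

```bash
python3 - <<'E'
from h import *
yw=np.radians(-10); R=tool(yw,P0,0); a=R[:,2]; C=np.array([604.5,-314.6,HG+4]); G=C-3*a   # grasp pt at cup axis (+3 mm deeper)
ctrl.gripper_to(85)
ctrl.move_ptp(G-130*a+[0,0,160],R); ctrl.move_l(G-130*a,vel=120); print(st())
print(ctrl.move_l(G,vel=60,threshold=8),st())
snap("scene","s9"); snap("top","t9")
E
python3 -c "
import cv2,numpy as np
a=cv2.imread('pics/s9.png')[150:330,180:400];b=cv2.imread('pics/t9.png')[100:300,260:480];cv2.imwrite('pics/v9.png',np.hstack([cv2.resize(a,(440,360)),cv2.resize(b,(360,360))]))"
```

```text
t 50.3 p [ 483.3 -293.5  104.5] F [-0.2  0.1 -0. ] w 85.3 g 0.0
False t 52.6 p [ 601.6 -314.2   55.2] F [ 0.2 -0.3 -0.6] w 85.3 g 0.0
```

View pics/v9.png

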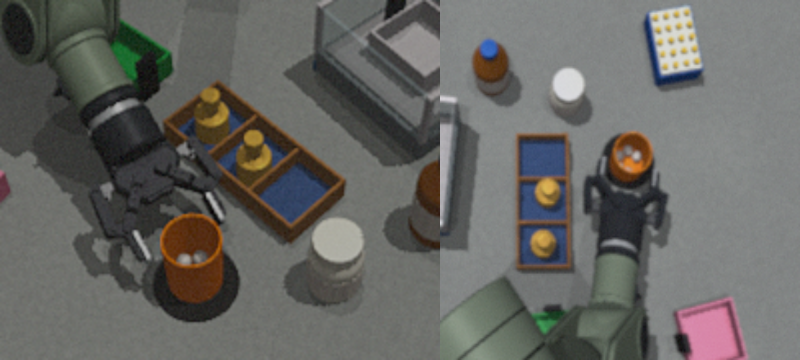

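```bash
python3 - <<'E'
from h import *
s=sensors.read_state(); R=np.array(s["eef_rot"]); p=np.array(s["eef_pos"]); print(np.round(R,3))
a=cv2.imread('pics/s9.png'); b=cv2.imread('pics/t9.png')
f=4
A=cv2.resize(a[190:310,200:320],None,fx=f,fy=f,interpolation=cv2.INTER_CUBIC); Bm=cv2.resize(b[150:250,320:400],None,fx=f,fy=f,interpolation=cv2.INTER_CUBIC)
for q,col in((p,(255,0,255)),(p+R@[0,42,12],(0,255,0)),(p+R@[0,-42,12],(0,255,0)),(np.array([604.5,-314.6,4]),(255,255,0)),(np.array([604.5,-314.6,89]),(255,255,0))):
    for im,n,o in((A,"scene",(200,190)),(Bm,"top",(320,150))):
        u=(proj(cam(n),q)-o)*f; cv2.circle(im,(int(u[0]),int(u[1])),4,col,-1)
Bm=cv2.resize(Bm,(312,390)); cv2.imwrite("pics/v10.png",np.hstack([A[:390],Bm]))
c,im,d=snap("wrist","w10"); 
E
```

```text
[[ 0.369 -0.174  0.913]
 [-0.065 -0.985 -0.161]
 [ 0.927  0.    -0.375]]
```

View pics/v10.png

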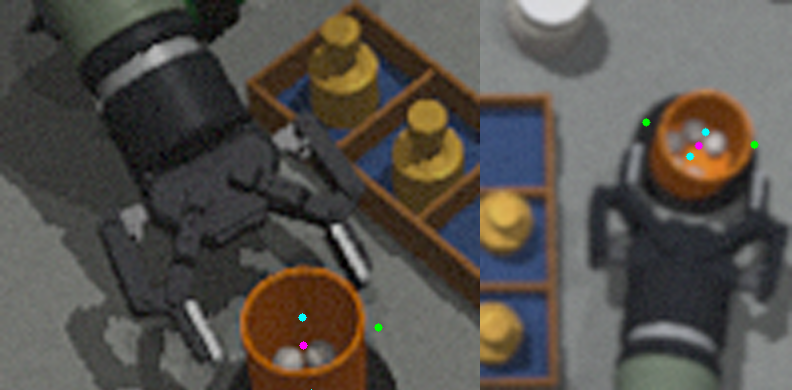

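```bash
python3 - <<'E'
from h import *
s=sensors.read_state(); R=np.array(s["eef_rot"]); p=np.array(s["eef_pos"])
for n in("scene","top","wrist"):
    c,im,d=snap(n); W=cloud(c,d); T=(W-p)@R; H=hsv(im).astype(int)
    m=(abs(T[...,0])<14)&(abs(abs(T[...,1])-50)<14)&(T[...,2]>-80)&(T[...,2]<60)&(W[...,2]>12)&~((H[...,1]>120)&(H[...,2]>60))
    for sg in(1,-1):
        q=T[m&(T[...,1]*sg>0)]; print(n,sg,len(q),"z max pct",np.round(np.percentile(q[:,2],[50,90,98,100]),0) if len(q) else "", "y",np.round(np.percentile(abs(q[:,1]),[5,95]),0) if len(q) else "")
E
```

```text
scene 1 182 z max pct [-45. -22. -16. -14.] y [42. 61.]
scene -1 202 z max pct [-49. -24. -16. -14.] y [40. 62.]
top 1 131 z max pct [-58. -25. -18. -11.] y [39. 61.]
top -1 116 z max pct [-61. -28. -20. -17.] y [42. 60.]
wrist 1 8934 z max pct [-65. -31. -19. -13.] y [41. 63.]
wrist -1 7957 z max pct [-64. -29. -18. -12.] y [43. 63.]
```

```bash
python3 - <<'E'
from h import *
s=sensors.read_state(); R=np.array(s["eef_rot"]); p=np.array(s["eef_pos"])
for n in("scene","top","wrist"):
    c,im,d=snap(n); W=cloud(c,d); T=(W-p)@R; H=hsv(im).astype(int)
    m=(abs(T[...,0])<40)&(abs(T[...,1])<30)&(T[...,2]>-160)&(T[...,2]<60)&(W[...,2]>20)&~((H[...,1]>120)&(H[...,2]>40))
    q=T[m]; print(n,len(q)); h,e=np.histogram(q[:,2],np.arange(-160,61,10)); print(dict(zip(e[:-1].astype(int).tolist(),h.tolist())))
    o=(H[...,1]>120)&(H[...,2]>60)&(abs(T[...,1])<45)&(W[...,2]>60)&(abs(T[...,2])<100)&(H[...,0]<20); print("orange z",np.round(np.percentile(T[o][:,2],[1,99])))
E
```

```text
scene 1108
{-160: 103, -150: 104, -140: 115, -130: 160, -120: 117, -110: 100, -100: 121, -90: 123, -80: 88, -70: 0, -60: 0, -50: 2, -40: 1, -30: 0, -20: 0, -10: 31, 0: 42, 10: 1, 20: 0, 30: 0, 40: 0, 50: 0}
orange z [-40.  29.]
top 539
{-160: 72, -150: 67, -140: 58, -130: 10, -120: 40, -110: 76, -100: 59, -90: 57, -80: 27, -70: 0, -60: 0, -50: 0, -40: 0, -30: 0, -20: 0, -10: 1, 0: 7, 10: 15, 20: 38, 30: 12, 40: 0, 50: 0}
orange z [-41.  27.]
wrist 16288
{-160: 0, -150: 0, -140: 0, -130: 0, -120: 0, -110: 242, -100: 6621, -90: 6919, -80: 2491, -70: 0, -60: 0, -50: 0, -40: 0, -30: 0, -20: 5, -10: 0, 0: 10, 10: 0, 20: 0, 30: 0, 40: 0, 50: 0}
orange z [-40.  27.]
```

View pics/w10.png

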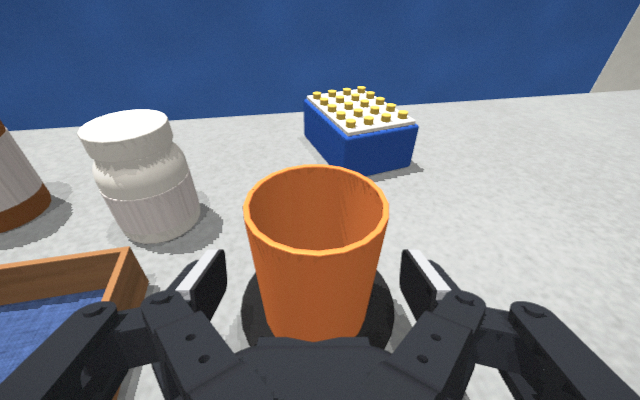

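The wrist view shows the cup at (316,250) with the pads at (205,285) and (428,285), still on its near side. The depth readings agree: fingertips and palm both stand about 25 mm further back than the stated tool frame. The real grasp point is therefore about 19 mm behind the reported TCP, so I advance 22 mm before closing.

```bash
sed -i 's/return g-6\*R\[:,2\]/return g+19*R[:,2]/' h.py; sed -i 's/g=np.array(\[0,0,6.\])/g=np.array([0,0,-19.])/;s/linspace(-50,25,12)/linspace(-75,0,12)/;s/linspace(-48,-150,8)/linspace(-73,-175,8)/' clr.py
python3 - <<'E'
from clr import *
for yaw in(0,10,20):
  for pe in(12,18,22):
    worst={};ok=True;tl=[]
    for f in range(80,161,10):
        x,R,t=pour_pose(np.radians(yaw),np.radians(pe),np.radians(f),CH+[0,5,140]); tl.append(round(t))
        if t>121: break
        ok&=ctrl.solve_ik(x,R) is not None
        for n,v in clear(x,R).items(): worst[n]=np.minimum(worst.get(n,[99]*3),v)
    print(yaw,pe,ok,tl,{n:[int(i) for i in v] for n,v in worst.items() if min(v)<15})
s=sensors.read_state(); a=np.array(s["eef_rot"])[:,2]
print(ctrl.move_l(np.array(s["eef_pos"])+22*a,vel=30,threshold=5),st())
ctrl.gripper_to(55,40); print("grip",st())
e=np.array(sensors.read_state()["eef_pos"]); ctrl.move_l(e+[0,0,40],vel=60); print(st())
snap("scene","s11"); np.save("pics/cupgrip.npy",e)
ctrl.move_l(e+[0,0,190],vel=120); snap("scene","s12"); c,im,d=snap("top","t12"); print(st())
np.savez("pics/t12.npz",im=im,d=d)
H=hsv(im).astype(int); W=cloud(c,d); m=(H[...,2]<45)&np.all((W>(530,-390,-3))&(W<(680,-230,10)),-1)
for b in blobs(m,30)[:2]: print("mat",b[0],cv2.minEnclosingCircle(np.array([onz(c,p[::-1],4)[:2] for p in np.argwhere(b[2])],np.float32)))
c,im,d=snap("scene"); H=hsv(im).astype(int); W=cloud(c,d); m=(H[...,2]<45)&np.all((W>(530,-390,-3))&(W<(680,-230,12)),-1)
for b in blobs(m,30)[:2]: print("mat s",b[0],cv2.minEnclosingCircle(np.array([onz(c,p[::-1],4)[:2] for p in np.argwhere(b[2])],np.float32)))
E
python3 -c "
import cv2,numpy as np
a=cv2.imread('pics/s12.png')[100:330,180:420];b=cv2.imread('pics/t12.png')[90:290,240:440];cv2.imwrite('pics/v12.png',np.hstack([cv2.resize(a,(417,400)),cv2.resize(b,(380,400))]))"
```

```text
0 12 True [76, 86, 95, 103, 112, 120, 128] {'door': [2, 41, 19], 'wn': [71, 41, 11], 'tab': [38, 12, 17]}
0 18 True [74, 83, 92, 101, 109, 117, 124] {'door': [1, 40, 20]}
0 22 True [73, 82, 91, 99, 107, 114, 121] {'door': [0, 39, 21]}
10 12 True [76, 86, 95, 103, 112, 120, 128] {'door': [4, 39, 29], 'wn': [70, 35, 9], 'tab': [37, 9, 15]}
10 18 True [74, 83, 92, 101, 109, 117, 124] {'door': [4, 38, 30], 'tab': [38, 12, 20]}
10 22 True [73, 82, 91, 99, 107, 114, 121] {'door': [4, 37, 31], 'tab': [38, 14, 24]}
20 12 True [76, 86, 95, 103, 112, 120, 128] {'door': [5, 38, 41], 'wn': [59, 31, 8], 'tab': [36, 9, 14]}
20 18 True [74, 83, 92, 101, 109, 117, 124] {'door': [4, 38, 42], 'wn': [57, 28, 12], 'tab': [35, 12, 19]}
20 22 True [73, 82, 91, 99, 107, 114, 121] {'door': [3, 37, 43], 'tab': [34, 13, 23]}
False t 54.0 p [ 621.8 -317.5   46.8] F [ 0.6  0.6 -0.2] w 84.8 g 0.0
grip t 54.3 p [ 621.9 -317.8   47.3] F [-0.8  0.1  1.5] w 65.0 g 44.2
t 55.1 p [ 621.8 -317.7   87.2] F [-0.7  0.4 -1.5] w 65.4 g 44.1
t 56.7 p [ 621.6 -317.4  236. ] F [-0.  -0.1 -1.7] w 65.0 g 44.2
mat 36 ((617.0487060546875, -292.1416320800781), 16.29608917236328)
mat s 1244 ((608.9747314453125, -319.4459228515625), 49.43366241455078)
```

View pics/v12.png

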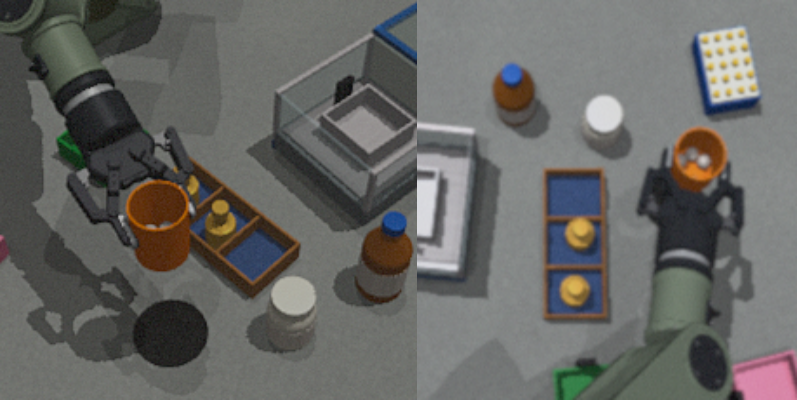

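The scene part shows the cup held upright at (160,228) with balls inside and the mat bare at (171,332). Dish and weights are in place. Now the pour.

```bash
cat > pour.py <<'E'
from h import *
YW,PE=np.radians(10),np.radians(18)
def pose(f,lz,oy=3): 
    p=P0+(PE-P0)*min(1,f/80); return pour_pose(YW,p,np.radians(f),CH+UY*oy+[0,0,lz])
def go(f,lz,T,oy=3):
    x,R,t=pose(f,lz,oy); e=np.array(sensors.read_state()["eef_pos"]); ctrl.move_l(x,R,vel=max(2,np.linalg.norm(x-e)/T)); return round(t)
E
python3 - <<'E'
from pour import *
x,R,t=pose(0,240); e=np.array(sensors.read_state()["eef_pos"]); print(x,e)
ctrl.move_l(np.r_[e[:2],x[2]],vel=100); ctrl.move_l(x,R,vel=180); print(st())
for f in(22,44,66,86): print(f,go(f,240,0.9),st())
print(go(86,142,1.2),st())
snap("scene","s13"); snap("wrist","w13")
a=cv2.imread('pics/s13.png')[60:260,280:520]; b=cv2.imread('pics/w13.png'); cv2.imwrite("pics/v13.png",np.hstack([cv2.resize(a,(400,333)),cv2.resize(b,(400,250))[:, :] if 0 else cv2.resize(b,(400,333))]))
E
```

```text
[629.01255919 111.09748028 197.88247473] [ 621.66576419 -317.49467276  236.15829404]
t 59.8 p [629.1 110.6 197.9] F [ 0.4  1.  -1.9] w 65.0 g 44.2
22 20 t 60.8 p [593.1 153.5 212.4] F [ 0.9  0.8 -1.4] w 65.0 g 44.2
44 41 t 61.9 p [596.2 158.1 229.3] F [ 0.1  0.3 -1.2] w 65.2 g 44.1
66 61 t 62.9 p [599.8 156.4 246.9] F [ 0.3 -0.2 -1.8] w 65.3 g 44.1
86 80 t 64.0 p [602.4 149.5 261.2] F [ 0.5 -0.2 -0.8] w 65.5 g 44.1
80 t 65.3 p [602.8 149.5 164. ] F [-0.3 -0.1 -1.7] w 65.2 g 44.9
```

View pics/v13.png

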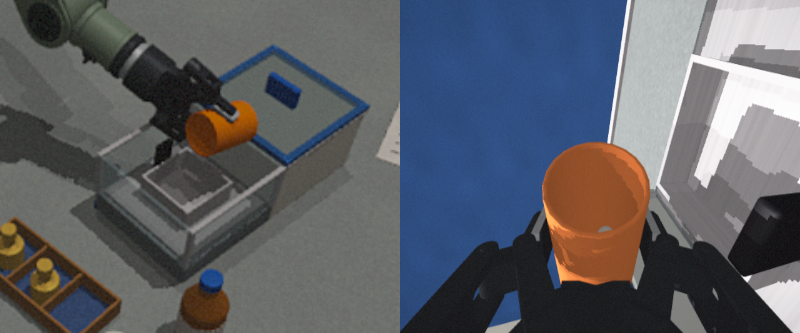

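The cup is tilted 80° with its mouth over the dish (left picture: lip 205,152, dish 190,180), clear of the door, and the balls are still inside. I continue the tilt slowly.

```bash
python3 - <<'E'
from pour import *
for f in range(90,126,3): t=go(f,142,0.7)
print(t,st())
for f in(132,140,150,158): t=go(f,142,0.5)
ctrl.hold(0.7); print(t,st())
snap("scene","s14"); snap("wrist","w14"); c,im,d=snap("top","t14")
a=cv2.imread('pics/s14.png')[60:260,280:520]; b=cv2.imread('pics/t14.png')[130:250,180:300]; cv2.imwrite("pics/v14.png",np.hstack([cv2.resize(a,(400,333)),cv2.resize(b,(333,333))]))
E
```

```text
111 t 75.8 p [603.5 128.1 180.6] F [ 0.3 -0.3 -0.9] w 65.1 g 45.5
135 t 79.1 p [596.3 110.3 184.9] F [ 0.3  0.  -0.3] w 65.3 g 45.5
```

View pics/v14.png

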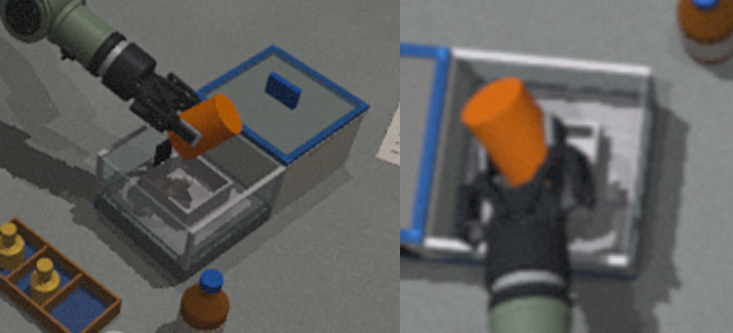

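Balls are visible in the dish at (180,185) in the scene part. I raise the cup, roll it back upright and check the dish and the cup.

```bash
python3 - <<'E'
from pour import *
go(158,240,0.9)
for f in(130,100,70,40,0): go(f,240,0.8)
print(st())
e=np.load("pics/cupgrip.npy"); R=tool(np.radians(-10),P0,0)
cur=np.array(sensors.read_state()["eef_pos"]); ctrl.move_l([cur[0],cur[1],236],vel=100)
ctrl.move_l(e+[0,0,190],R,vel=180); print(st())
snap("scene","s15"); snap("top","t15"); snap("wrist","w15")
a=cv2.imread('pics/s15.png')[90:310,190:460]; b=cv2.imread('pics/t15.png')[140:230,190:280]; cv2.imwrite("pics/v15.png",np.hstack([cv2.resize(a,(442,360)),cv2.resize(b,(358,360),interpolation=cv2.INTER_CUBIC)]))
c,im,d=snap("top"); W=cloud(c,d); H=hsv(im).astype(int); 
m=(H[...,0]>3)&(H[...,0]<22)&(H[...,1]>120)&np.all((W>(540,-390,150))&(W<(680,-240,330)),-1); b=blobs(m,20)[0]; print("cup px",b[0],np.round(np.percentile(W[b[2]],[3,50,97],axis=0)))
E
```

```text
t 85.0 p [629.  111.2 198. ] F [-0.7  0.6 -0.1] w 65.1 g 45.5
t 88.1 p [ 622.  -317.1  237.1] F [ 0.1  0.3 -0.5] w 65.0 g 45.5
cup px 696 [[ 573. -342.  196.]
 [ 615. -318.  235.]
 [ 636. -281.  280.]]
```

View pics/v15.png

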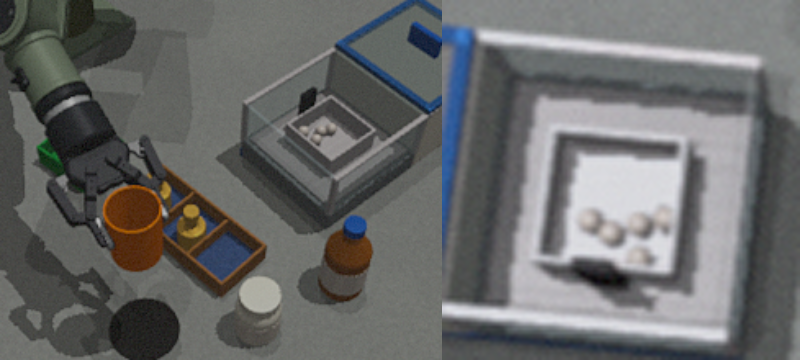

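The cup is held upright and looks empty at (133,225). Five balls lie in the dish at (588,220), (612,233), (640,224), (663,215) and (640,258) in the right part. That uses up my picture views, so the rest is checked by numbers: return the cup to the mat.

```bash
python3 - <<'E'
from h import *
im=cv2.imread("pics/w15.png")[:,:,::-1]; H=hsv(np.ascontiguousarray(im)).astype(int)
e=np.load("pics/cupgrip.npy")+[1.2,-1.2,0]; R=tool(np.radians(-10),P0,0); a=R[:,2]
ctrl.move_l(e+[0,0,12],vel=120); print(st())
print("contact",ctrl.move_l(e+[0,0,-4],vel=15,threshold=3),st())
ctrl.gripper_to(85); ctrl.move_l(np.array(sensors.read_state()["eef_pos"])-150*a,vel=80); 
ctrl.move_ptp([520,-300,330],down(YB)); c,im,d=snap("wrist","w16"); print(cup_rim(c,im,d),st())
W=cloud(c,d); H=hsv(im).astype(int)
cup=np.hypot(W[...,0]-605.5,W[...,1]-316)<26
print("white px in cup",(cup&(H[...,1]<60)&(H[...,2]>100)&(W[...,2]<60)&(W[...,2]>5)).sum(), "inside floor z",np.percentile(W[cup][:,2],[5,50]))
m=(H[...,2]<45)&np.all((W>(530,-390,1))&(W<(680,-230,9)),-1); print("mat px",m.sum())
print(knobs(c,im,d,(400,-240,60),(690,-90,100)))
c,im,d=snap("scene","s16"); print(cup_rim(c,im,d))
E
```

```text
t 89.9 p [ 623.5 -319.3   60.2] F [ 0.4  0.4 -0.5] w 65.5 g 45.5
contact True t 90.7 p [ 623.2 -318.9   47.2] F [-0.1  0.6  3.3] w 65.3 g 45.6
(((606.7197265625, -314.86590576171875), 34.051551818847656), array([88.40210701, 90.02179961])) t 94.9 p [ 519.2 -299.6  328.1] F [ 0.  -0.2  0. ] w 85.1 g 0.0Traceback (most recent call last):
  File "<stdin>", line 10, in <module>
    return _quantile_unchecked(
        a, q, axis, out, overwrite_input, method, keepdims, weights)
    return _ureduce(a,
                    func=_quantile_ureduce_func,
    ...<5 lines>...
                    overwrite_input=overwrite_input,
                    method=method)
    r = func(a, **kwargs)
    result = _quantile(arr,
                       quantiles=q,
    ...<2 lines>...
                       out=out,
                       weights=wgt)
    slices_having_nans = np.isnan(arr[-1, ...])
                                  ~~~^^^^^^^^^
IndexError: index -1 is out of bounds for axis 0 with size 0
```

```bash
python3 - <<'E'
from h import *
def chk(c,im,d,x,y):
    H=hsv(im).astype(int); W=cloud(c,d); m=np.zeros(d.shape,np.uint8)
    q=np.array([proj(c,[x+27*np.cos(t),y+27*np.sin(t),89]) for t in np.linspace(0,6.28,40)]); cv2.fillConvexPoly(m,q.astype(np.int32),1); m=m>0
    print("px",m.sum(),"greyish",(m&(H[...,1]<90)&(H[...,2]>90)).sum(),"z",np.percentile(W[m][:,2],[5,25,50,75]))
z=np.load("pics/w8a.npz"); chk((z["K"],z["R"],z["t"]),z["im"],z["d"],604.7,-314.8)
c,im,d=snap("wrist"); chk(c,im,d,606.5,-315)
print(knobs(c,im,d,(400,-240,60),(690,-90,100)))
# balls and dish from above the chamber
ctrl.move_ptp([500,60,340],down(YB)); c,im,d=snap("wrist","w17"); W=cloud(c,d); H=hsv(im).astype(int)
print(st()); w=W-CH; b=np.stack([w@UX,w@UY,W[...,2]],-1)
inside=(abs(b[...,0])<90)&(abs(b[...,1])<90)
dm=inside&(abs(b[...,0])<46)&(abs(b[...,1])<46)&(b[...,2]>57)&(b[...,2]<72); bl=blobs(dm,15); print("balls in dish",[(int(x[0]),np.round(np.median(b[x[2]],0)).tolist()) for x in bl])
om=inside&((abs(b[...,0])>62)|(abs(b[...,1])>55))&(b[...,2]>50)&(b[...,2]<75); print("outside",[(int(x[0]),np.round(np.median(b[x[2]],0)).tolist()) for x in blobs(om,25)])
rim=inside&(abs(b[...,0])<58)&(abs(b[...,1])<58)&(b[...,2]>80)&(b[...,2]<90); print("rim",np.round(np.percentile(b[rim],[3,50,97],axis=0)))
door=(H[...,0]>98)&(H[...,0]<122)&(H[...,1]>110)&(W[...,2]>165)&(W[...,2]<182)&(abs(b[...,0])<60); print("fin",cv2.minAreaRect(np.array([onz(c,p[::-1],173)[:2] for p in np.argwhere(door)],np.float32)))
E
```

```text
px 1622 greyish 602 z [ 7.9145065   9.30341179 21.49407636 25.79351387]
px 1677 greyish 0 z [ 7.49236206  8.41665052  9.21733782 11.35499903]
[array([ 550.14329048, -183.89971557,   79.39384819]), array([ 475.70896718, -178.65912091,   79.29297666])]
t 96.4 p [500.4  58.9 339.9] F [-0.8 -0.2 -0.1] w 84.7 g 0.0
balls in dish [(267, [-16.0, 9.0, 64.0]), (138, [-5.0, -37.0, 64.0]), (133, [-36.0, -21.0, 64.0]), (132, [-12.0, -18.0, 64.0]), (39, [46.0, 1.0, 62.0]), (36, [46.0, 31.0, 62.0]), (35, [46.0, -30.0, 70.0])]
outside []
rim [[-49. -49.  81.]
 [  5.   7.  85.]
 [ 49.  50.  86.]]
fin ((591.66943359375, 298.97479248046875), (16.637792587280273, 57.65369415283203), 86.83650970458984)
```

Numbers agree: the cup stands upright and empty on the mat, five balls are in the dish and none outside it. Now close the door.

```bash
python3 - <<'E'
from h import *
R=down(YB); P=np.array([590.3,302.,0])
ctrl.gripper_to(50); ctrl.move_ptp(P+[0,0,260],R); ctrl.move_l(P+[0,0,155],vel=90,threshold=12); print(st())
ctrl.gripper_to(5,50); print(st())
e=np.array(sensors.read_state()["eef_pos"]); print(ctrl.move_l(e-UY*190,vel=50,threshold=20),st())
f=np.array(sensors.read_state()["eef_pos"]); print(ctrl.move_l(f-UY*20,vel=25,threshold=14),st())
g=np.array(sensors.read_state()["eef_pos"]); print("travel",np.linalg.norm((g-e)[:2]))
ctrl.gripper_to(50); ctrl.move_l(g+[0,0,110],vel=150)
ctrl.move_ptp([430,40,400],R); c,im,d=snap("wrist","w18"); W=cloud(c,d); H=hsv(im).astype(int)
w=W-CH; b=np.stack([w@UX,w@UY,W[...,2]],-1); bl=(H[...,0]>98)&(H[...,0]<122)&(H[...,1]>110)&(abs(b[...,0])<130)&(abs(b[...,1])<330)
for n,z0,z1,zz in(("fin",165,182,173),("frame",128,143,135)):
    m=bl&(W[...,2]>z0)&(W[...,2]<z1); r=cv2.minAreaRect(np.array([onz(c,p[::-1],zz)[:2] for p in np.argwhere(m)],np.float32)); print(n,r,"rel",((np.array([*r[0],0])-CH)@UY))
print(st())
E
```

```text
t 99.2 p [591.  302.2 156.1] F [0.2 1.1 0.6] w 50.1 g 0.0
t 99.6 p [590.5 302.2 155.7] F [-1.3  0.   1.9] w 10.5 g 50.8
False t 103.6 p [578.  112.6 155.7] F [0.5 2.5 4.4] w 11.0 g 51.1
True t 104.1 p [577.3 102.8 155.7] F [-0.   0.9  2.8] w 11.0 g 51.1
travel 199.80788568442136
fin ((577.2784423828125, 102.72721862792969), (12.186994552612305, 59.38978958129883), 86.35615539550781) rel -0.7857658751748485
frame ((559.2025146484375, 104.76873016357422), (199.1527862548828, 159.20611572265625), 86.2220458984375) rel 0.05329509832085355
t 106.4 p [430.1  40.2 398.1] F [-0.7 -0.2 -0. ] w 49.9 g 0.0
```

```bash
python3 - <<'E'
from h import *
from wt import slot
ctrl.move_ptp([420,-150,380],down(YB)); c,im,d=snap("wrist","w19"); W=cloud(c,d); H=hsv(im).astype(int)
m=(H[...,0]>10)&(H[...,0]<35)&(H[...,1]>80)&np.all((W>(400,-240,70))&(W<(690,-90,100)),-1)
for b in blobs(m,30): print("knob",b[0],np.round(onz(c,b[1],79)),np.round(np.median(W[b[2]],0)))
print(slot(0),slot(1),cup_rim(c,im,d))
for n in("scene","top"):
    z=np.load(f"pics/{n}0.npz"); c,im,d=snap(n,n+"20"); W0,W1=cloud(c,z["d"]),cloud(c,d)
    for nm,lo,hi in(("bottle",(690,-110,60),(810,-20,160)),("jar",(660,-250,60),(770,-150,100)),("dish?",(510,30,46),(650,170,126))):
        f=lambda W:np.round(np.median(W[np.all((W>lo)&(W<hi),-1)],0),1); print(n,nm,f(W0),f(W1))
print(st())
E
```

```text
knob 256 [ 544. -167.   79.] [ 544. -167.   80.]
knob 210 [ 460. -161.   79.] [ 460. -161.   80.]
[ 460.0399693  -162.41038147    0.        ] [ 532.7 -160.     0. ] (((606.0797119140625, -314.5870666503906), 35.83736801147461), array([87.51992819, 89.91813788]))
scene bottle [755.9 -73.  105.3] [755.9 -73.1 105.9]
scene jar [ 718.6 -207.4   90.9] [ 718.5 -207.4   91. ]
scene dish? [631.2  49.1  61.3] [nan nan nan]
top bottle [735.3 -57.5 106.2] [735.8 -57.8 105.3]
top jar [ 707.9 -195.6   88.6] [ 708.3 -194.8   88.7]
top dish? [nan nan nan] [nan nan nan]
t 107.3 p [ 420.5 -148.6  380.1] F [0.2 1.2 0.4] w 50.1 g 0.0
  return _methods._mean(a, axis=axis, dtype=dtype,
  ret = um.true_divide(
```

```bash
python3 - <<'E'
from h import *
for n in("top","wrist"):
    if n=="wrist": ctrl.move_ptp([470,60,380],down(YB))
    c,im,d=snap(n); H=hsv(im).astype(int); m=np.zeros(d.shape,np.uint8)
    q=np.array([proj(c,CH+UX*x+UY*y+[0,0,121]) for x,y in((-75,-75),(-75,75),(75,75),(75,-75))]); cv2.fillConvexPoly(m,q.astype(np.int32),1)
    for b in blobs((m>0)&(H[...,2]<75)&(H[...,1]<110),8)[:3]: print(n,b[0],np.round(onz(c,b[1],115)),H[b[2]].mean(0).round())
print(CH-UX*55,st())
E
```

```text
top 30 [517. 101. 115.] [120.  12.  72.]
[522.62091924 107.14506452   0.        ] t 108.3 p [470.   59.1 380.1] F [ 0.3 -0.3  0.5] w 50.0 g 0.0
```

```bash
python3 - <<'E'
from h import *
print(ctrl.finish_job())
E
```

```text
the job is handed in; nothing more can be done
None
```

I handed in the job after about 108 s of robot time. Both weights stand upright in the case, the dish is centred on the pan with five balls in it, the empty cup is back on its mat, the roof door is shut, and the bottle and jar have not moved. The weight in the middle compartment stands about 11 mm off centre.

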